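Uncover the roundness tester and turn its table once round

TASK

Open the blue dust cover of the roundness tester by lifting it gently all the way back until it rests on its stop, without flinging it or letting it drop. Then wind the rotary table inside (it has a red crank knob) one full turn anticlockwise, seen from above, past the probe, so that the knob ends where it began. Leave the cover open on its stop, let go, and do not disturb the cup, the steel ring or the black lens beside the tester.

Things in the scene. Friction and masses are not known exactly. Their poses are not given: they have to be found in the camera images.
- tester: Roundness tester, fixed: low black open-topped base 180 (x) x 220 (y) x 66 mm high, walls 8 mm. Origin: centre of its underside. -x is its front; the cover's hinge runs along y at its far (+x) rim. Inside, a dial probe fills x 21..79, y -90..-40 mm up to 46 mm high (a thin stylus reaches the disc's rim); two steel cover stops behind the hinge, 95 mm high.
- cover (a joint): Angle of the blue dust cover: 0 = shut (level, lying on the base), 1.75 = fully open, resting on its stop, just past upright, leaning away from the robot. The hinge is free: the cover falls shut if let go before upright, and leans on the stop by itself past upright. Mass about 250 g.
- cover_hinge (a point): Middle of the cover's hinge line, 90 mm in +x from the tester's origin and 66.5 mm above the bench; its y axis is the hinge line, and the frame turns with the cover. The cover is a plate 8 mm thick and 220 mm wide (y) that reaches 192 mm in its own -x from here, overhanging the front of the base by 12 mm.
- cover_bar (a point): Middle of the steel bar handle on top of the cover: round, 10 mm thick, 100 mm long, parallel to the hinge, centre line 40 mm above the cover's upper face, 20 mm from its front edge; at (-172, 0, 48) mm from the hinge in the cover's frame. Pinched across from above, it turns between the fingers as the cover swings. With the cover open it lies on the cover's far side.
- turntable (a joint): Angle of the rotary table, unlimited, growing anticlockwise seen from above (a full turn adds 6.283). At 0 the knob lies in the tester's +x direction from the axis. It starts anywhere from -2.6 to 2.6. Light friction: it stays where it is left.
- table_axis (a point): Centre of the rotary table's upper face, 20 mm in -x from the tester's origin and 30 mm above the bench. The table is an aluminium disc of 112 mm diameter, 8 mm thick, with black marks and one red mark across the disc from the knob; it turns about the vertical.
- knob_top (a point): Centre of the top of the red crank knob: an upright cylinder 18 mm in diameter that stands on the rotary table 42 mm from its axis, 34 mm high above the disc, top 64.5 mm above the bench (just under the shut cover). It spins freely on its own pin, so it can be gripped and carried round in a circle without turning the hand.
- cup: Bystander: blue plastic cup, 64 mm in diameter, 70 mm high, standing beside the tester; origin at the centre of its underside.
- setting_ring: Bystander: steel ring, 68 mm outer and 36 mm inner diameter, 22 mm high, lying flat; origin at the centre of its underside.
- objective: Bystander: black lens, 52 mm in diameter, 55 mm high, standing upright; origin at the centre of its underside.

How it is judged:
On the way, in this order (a step that is already met when the one before it is completed fails the run):
1. the cover rests open on its stop (past 1.69 rad, still) (value of joint cover above 1.69 rad and velocity of joint cover between -0.15 and 0.15 rad/s), for 0.2 s.
2. the rotary table has made one full turn anticlockwise from its start: the knob is within 12 mm of where it began (distance of knob_top from where it was at the start of the episode below 0.012 m and value of joint turntable between 3.14 and 9.2 rad), for 0.2 s.
At the end, for the whole second after the job is handed in: The cover rests open on its stop (past 1.69 rad of 1.75); the rotary table has been turned one full turn anticlockwise from its start, once, with the knob within 12 mm of where it began, and is still (all of step 2 and value of joint cover above 1.69 rad and velocity of joint turntable between -0.1 and 0.1 rad/s); the robot touches nothing.
It fails at once if the cover is flung open or dropped (swings faster than 2.5 rad/s) (velocity of joint cover above 2.5 rad/s or velocity of joint cover below -2.5 rad/s).
It fails at once if the cup, the steel ring or the lens is moved more than 25 mm or tipped (distance of any of cup, setting_ring, objective from where it was at the start of the episode above 0.025 m or angle between any of cup, setting_ring, objective's own z axis and vertical above 0.5 rad).
It also fails if it takes over 72 s, if anything falls off the work surface, if the arm or the gripper's body presses on something with over 40 N, if the wrist force passes 120 N, or if a joint passes its speed limit or range.

ROBOT

A 6-joint arm with a two-finger parallel gripper is mounted at the origin on the work surface. World frame = base frame: x ahead of the robot, y to its left, z up, the work surface at z = 0. Lengths are in m, angles in rad, forces in N, time in s.
With the tool pointing down it reaches from about 0.35 to 0.8 m from the base axis. Payload 7.3 kg.
Tool frame: the origin (TCP) lies on the centre line of the jaws, within the pads' length; the fingertips stand ahead of it and the grasp point (between the pads) lies 3 mm ahead of it (robot.tip_extent is the z of the fingertips in the tool frame, in m); z points along the fingers, y is the line along which they close (so a half turn about z gives the same grasp; the last joint's range is limited). The gripper opens to 85 mm and grips with 20 to 120 N. Pads are 22 mm wide; open, the fingers measure 114 mm over their backs; the gripper's body (76 mm by 85 mm) begins 54 mm behind the grasp point. The pads swing forward as they close: fully open they stand 13 mm farther back than shut.
Start: joints at [1.027, 0.342, 1.524, -0, 1.275, -0.146], TCP at [0.203, 0.484, 0.226] pointing down, gripper open.
Joint ranges: [-2.53, 2.53], [-0.77, 2.02], [0.04, 2.7], [-1, 4.14], [0.28, 2.66], [-3.11, 3.11]. Speed limits (rad/s): [2.57, 2.57, 3.14, 3.14, 3.14, 3.14].

INTERFACE

Orientations are given as a 3x3 rotation matrix whose columns are the frame's x, y, z axes.
In Python, from cell import robot, capture, calibration gives the robot as it stands.
- The arm moves only by the tool servo_tool, never from a script. Its argument "rows" is a list of rows, each a list of 5 numbers: the gripper's target within -1 to 1 (shut at 1, half-way at 0, fully open at -1), then the shift along the world's x, y, z in cm, then the turn about the world's z in degrees. A call has 1 to 20 rows; each row is the pose to reach, as a shift and turn from the pose commanded when the call began; what a row does not reach only later rows make up. A row lasts 1/8 s, in which the tool goes at most 62.5 mm and 10.7 degrees, less where a joint would pass 70% of its speed; a pose out of reach is approached as far as the arm can. A call with a gripper value outside its range is refused whole. The fingers move at their own pace and stop on an object; "squeeze" is the grip in N (left out, the last holds). Time passes only in rows, so rows that repeat a pose let the fingers close. It gives the time, the measured TCP pose, the force, the opening and the grip force at its end, in the units of the state.
- robot.sense(): the state, without advancing time (a new reading comes with each control period).
- capture(name): name is "scene" or "side" or "wrist"; returns the picture (384x512x3 uint8, blue, green, red); there is no depth.
- calibration(name): a dict with "fx", "fy", "cx", "cy" (pixels), "pose" (4x4, takes a point from camera to world coordinates). Camera axes: x right, y down, z forward; pixel columns grow to the right and rows downward; lengths in m; the calibration is good to about 2 mm. The wrist camera is an equidistant fisheye: a pixel r from the principal point sees the ray r / f radians off the axis. A picture is of the moment at which its call begins: read the wrist's pose just before it. calibration takes no time and is no camera call; for the wrist camera it gives the pose at the moment of the call.
- robot.close_job(): hands the job in; it is judged then, once.
The state is a dict: "time_s": time; "joint_pos": joint angles; "joint_velocities": joint speeds; "joint_efforts": joint torques, N m; "tcp_pos": TCP position; "tool_rot": TCP orientation; "ft_force": force on the tool from outside, world axes, zero at the start; "ft_torque": the same for the moment, N m; "finger_gap": opening from 0.0 (shut) to 1.0 (fully open); "grip_force": force on a finger pad.
Only numpy, scipy, OpenCV 4.12 (cv2) and the standard library are available. Lean on these libraries where they do the work, as an engineer would, in place of code of your own. Each camera call takes 0.05 s, during which the arm holds its last target. There are 200 camera calls.

## Working session

There is one attempt and no reset: what is moved stays moved. The work goes in short steps, Python scripts to look and compute and a tool call to move; the robot and the scene stay as the last step left them, time stands still between calls to the robot, and variables do not carry over. Pictures are saved under pics/ and viewed, at most 10 in all, crops included, and the job is handed in when it is done.

Besides the shell and the picture viewer there is one more tool, called as name([rows], argument=value, ...), one row to a line, values as JSON. servo_tool: Moves the arm, as the interface text tells. Its arguments: {"type":"object","properties":{"rows":{"type":"array","items":{"type":"array","items":{"type":"number"}}},"squeeze":{"type":"number"}},"required":["rows"]}

```bash
ls; mkdir -p pics; python3 - <<'E'
from cell import robot,capture,calibration
import cv2,numpy as np
for n in("scene","side"):
    cv2.imwrite(f"pics/{n}0.png",capture(n)); c=calibration(n); print(n,{k:np.round(v,3).tolist() for k,v in c.items()})
s=robot.sense(); print(s['time_s'],s['tcp_pos'],np.round(s['tool_rot'],3).tolist(),robot.tip_extent)
E
```

```text
pics
scene {'fx': 386.074, 'fy': 386.074, 'cx': 251.732, 'cy': 189.303, 'pose': [[-0.81, 0.506, -0.296, 0.819], [0.586, 0.694, -0.419, 0.431], [-0.007, -0.513, -0.859, 0.911], [0.0, 0.0, 0.0, 1.0]]}
side {'fx': 403.797, 'fy': 403.797, 'cx': 247.806, 'cy': 196.721, 'pose': [[-0.944, -0.17, 0.281, 0.306], [-0.328, 0.455, -0.828, 0.719], [0.013, -0.874, -0.485, 0.519], [0.0, 0.0, 0.0, 1.0]]}
0.1 [0.20318392 0.48370208 0.22579303] [[-0.922, 0.387, -0.001], [0.387, 0.922, -0.001], [0.0, -0.001, -1.0]] 0.022
```

View pics/scene0.png

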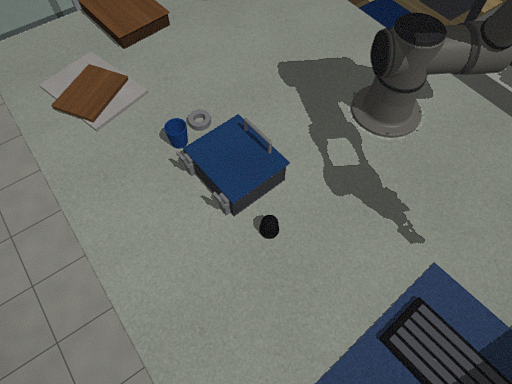

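View pics/side0.png

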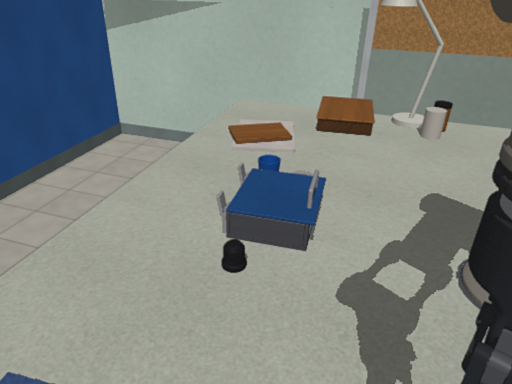

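The scene view shows the blue cover with corners near (183,151), (238,115), (288,161) and (233,200). The bar handle is near (258,135), with two stops at the far-left edge. The cup is at (176,133), the ring at (199,119) and the lens at (269,227). The side view agrees.

```bash
cat >h.py <<'E'
from cell import robot,capture,calibration
import cv2,numpy as np
def plane(c,uv,z):
    uv=np.atleast_2d(uv).astype(float); P=np.array(c["pose"])
    d=np.c_[(uv[:,0]-c["cx"])/c["fx"],(uv[:,1]-c["cy"])/c["fy"],np.ones(len(uv))]@P[:3,:3].T
    return P[:3,3]+d*((z-P[2,3])/d[:,2])[:,None]
def proj(c,p):
    P=np.array(c["pose"]); q=(np.atleast_2d(p)-P[:3,3])@P[:3,:3]
    return np.c_[q[:,0]/q[:,2]*c["fx"]+c["cx"],q[:,1]/q[:,2]*c["fy"]+c["cy"]]
E
python3 - <<'E'
from h import *
for n,box in(("scene",(170,100,300,225)),("side",(225,165,335,225))):
    im=cv2.imread(f"pics/{n}0.png"); c=calibration(n)
    hsv=cv2.cvtColor(im,cv2.COLOR_BGR2HSV); m=cv2.inRange(hsv,(100,120,60),(125,255,255))
    k=np.zeros_like(m); x0,y0,x1,y1=box; k[y0:y1,x0:x1]=255; m&=k
    m=cv2.morphologyEx(m,cv2.MORPH_OPEN,np.ones((3,3)))
    if n=="scene": m[:148,:189]=0
    cs,_=cv2.findContours(m,0,2); ct=max(cs,key=cv2.contourArea)
    h=cv2.convexHull(ct)[:,0]
    w=plane(c,h,.0745)
    r=cv2.minAreaRect((w[:,:2]*1000).astype(np.float32)); print(n,r); print(cv2.boxPoints(r).round(1).tolist())
    q=cv2.approxPolyDP(cv2.convexHull(ct),5,True)[:,0]; print(q.tolist(),plane(c,q,.0745)[:,:2].round(4).tolist())
c=calibration("scene")
print("bar ends",plane(c,[[246,121],[271,151]],.1145).round(3).tolist())
print("cup top,ring,lens",plane(c,[175,124],.07),plane(c,[199,119],.011),plane(c,[269,227],.027))
E
```

```text
scene ((504.50054931640625, -87.79753875732422), (190.6547393798828, 220.74569702148438), 3.466897964477539)
[[402.70001220703125, 16.600000381469727], [416.0, -203.6999969482422], [606.2999877929688, -192.1999969482422], [593.0, 28.100000381469727]]
[[238, 115], [287, 164], [232, 202], [184, 148]] [[0.4178, -0.1997], [0.4108, 0.0151], [0.5918, 0.0241], [0.6024, -0.1897]]
side ((503.27081298828125, -100.62605285644531), (189.43846130371094, 264.8470153808594), 3.5920870304107666)
[[400.3999938964844, 25.600000381469727], [417.0, -238.6999969482422], [606.0999755859375, -226.89999389648438], [589.5, 37.5]]
[[227, 208], [259, 165], [324, 178], [314, 224]] [[0.5897, 0.0241], [0.5932, -0.2127], [0.418, -0.1962], [0.4007, 0.0217]]
bar ends [[0.432, -0.139, 0.115], [0.438, -0.021, 0.115]]
cup top,ring,lens [[ 0.57844614 -0.28093485  0.07      ]] [[ 0.49247684 -0.30474393  0.011     ]] [[0.54422975 0.11524755 0.027     ]]
```

```bash
python3 - <<'E'
import cv2
a=cv2.imread("pics/scene0.png")[100:230,155:305]; cv2.imwrite("pics/c1.png",cv2.resize(a,None,fx=5,fy=4.6,interpolation=2)) if 0 else cv2.imwrite("pics/c1.png",cv2.resize(a,(600,520),interpolation=cv2.INTER_CUBIC))
E
```

```text
(no output)
```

View pics/c1.png

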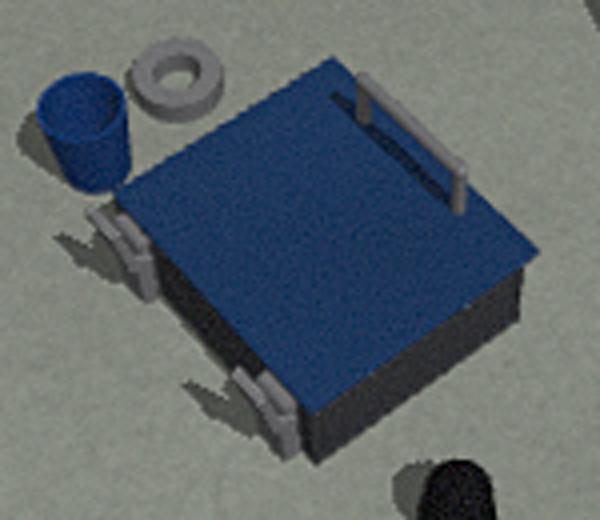

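The crop shows the bar ends at about (245.5,119) and (270,142) in scene pixels, and the hinge on the far side with the stops. The tester yaw is about 3.5° and the bar is near (0.429, -0.092). I'll move above it now.

servo_tool([
  [-1,1.5,-4,0,-5],
  [-1,4,-10,0,-15],
  [-1,6,-16,0,-25],
  [-1,8.5,-22,0,-35],
  [-1,11,-28,0,-45],
  [-1,13.5,-34,0,-55],
  [-1,16,-40,0,-63.7],
  [-1,18.5,-46,0,-63.7],
  [-1,20.5,-52,0,-63.7],
  [-1,22,-56,0,-63.7],
  [-1,22.5,-57.6,0,-63.7],
  [-1,22.5,-57.6,0,-63.7],
  [-1,22.5,-57.6,0,-63.7],
])

```text
time_s: 1.72
tcp_pos: [0.4278, -0.0906, 0.2263]
tool_rot: [[-0.062, 0.998, -0.001], [0.998, 0.062, 0.001], [0.001, -0.001, -1.0]]
ft_force: [0.4, -0.3, -0.2]
finger_gap: 0.998
grip_force: 0.0
```

```bash
python3 - <<'E'
from h import *
c=calibration("wrist"); im=capture("wrist"); cv2.imwrite("pics/w1.png",im)
print({k:np.round(v,3).tolist() for k,v in c.items()})
s=calibration("scene")
e=plane(s,[[245.5,119.3],[270,141.8]],.1145); print(e.round(4).tolist(),e.mean(0))
E
```

```text
{'fx': 297.319, 'fy': 297.319, 'cx': 252.545, 'cy': 190.658, 'pose': [[0.998, 0.06, 0.019, 0.424], [0.063, -0.948, -0.311, -0.011], [-0.0, 0.312, -0.95, 0.374], [0.0, 0.0, 0.0, 1.0]]}
[[0.4294, -0.1451, 0.1145], [0.4224, -0.0455, 0.1145]] [ 0.42590733 -0.09529936  0.1145    ]
```

View pics/w1.png

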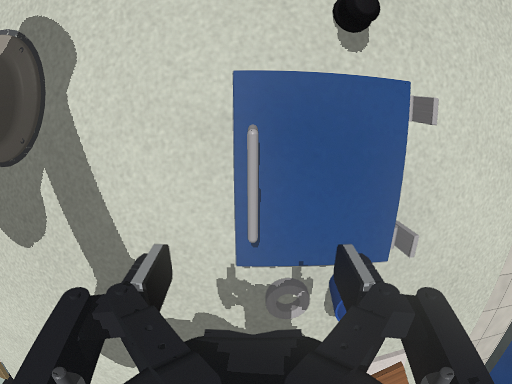

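The wrist view shows the bar from (252,127) to (253,240) and the cover corners near (234,71), (410,81), (388,261) and (236,266). Next I compute these with the fisheye model.

```bash
cat >>h.py <<'E'
def wplane(c,uv,z):
    uv=np.atleast_2d(uv).astype(float); P=np.array(c["pose"])
    a=(uv-[c["cx"],c["cy"]])/c["fx"]; t=np.linalg.norm(a,axis=1)+1e-9
    d=np.c_[a*(np.sin(t)/t)[:,None],np.cos(t)]@P[:3,:3].T
    return P[:3,3]+d*((z-P[2,3])/d[:,2])[:,None]
E
python3 - <<'E'
from h import *
c=calibration("wrist"); im=cv2.imread("pics/w1.png")
m=cv2.inRange(cv2.cvtColor(im,cv2.COLOR_BGR2HSV),(0,0,90),(180,70,255)); k=np.zeros_like(m);k[110:255,240:268]=255
ct=max(cv2.findContours(m&k,0,2)[0],key=cv2.contourArea); r=cv2.minAreaRect(wplane(c,ct[:,0],.1165)[:,:2].astype(np.float32)*1000); print(r,cv2.boundingRect(ct))
q=wplane(c,[[234,71],[410,81],[388,262],[236,266]],.0745)[:,:2]; print(q.round(4).tolist(),q.mean(0)); 
print([np.degrees(np.arctan2(*(b-a)[::-1])) for a,b in((q[3],q[2]),(q[0],q[1]),(q[3],q[0]),(q[2],q[1]))])
E
```

```text
((428.39154052734375, -91.19607543945312), (9.219572067260742, 113.45642852783203), 3.923783779144287) (247, 124, 11, 119)
[[0.4038, 0.014], [0.5925, 0.0271], [0.6088, -0.1934], [0.4165, -0.204]] [ 0.50540998 -0.08906883]
[np.float64(3.1388051852067393), np.float64(3.9757412440478337), np.float64(93.31249600029638), np.float64(94.21612027501223)]
```

servo_tool([
  [-1,0,0,-2,0],
  [-1,0,0,-4.5,0],
  [-1,0,0,-7,0],
  [-1,0,0,-9,0],
  [-1,0,0,-10.3,0],
  [-1,0,0,-10.9,0],
  [-1,0,0,-10.9,0],
  [0,0,0,-10.9,0],
  [1,0,0,-10.9,0],
  [1,0,0,-10.9,0],
  [1,0,0,-10.9,0],
  [1,0,0,-10.9,0],
  [1,0,0,-10.9,0],
], squeeze=30)

```text
time_s: 3.4
tcp_pos: [0.4284, -0.092, 0.1174]
tool_rot: [[-0.061, 0.998, 0.0], [0.998, 0.061, 0.0], [-0.0, 0.0, -1.0]]
ft_force: [-0.4, -0.3, -0.0]
finger_gap: -0.0
grip_force: 0.0
```

```bash
python3 - <<'E'
import numpy as np
R=.1786; a0=np.arctan2(48,172); u=np.array([np.cos(np.radians(3.6)),np.sin(np.radians(3.6))])
def p(t): a=a0+t; return np.array([*(-R*np.cos(a)*u),R*np.sin(a)])*100
T=1.74; N=60
f=np.linspace(0,1,N+1); e=5; v=np.minimum(1,np.minimum(np.arange(1,N+1)/e,np.arange(N,0,-1)/e)); th=np.r_[0,np.cumsum(v)/v.sum()*T]
for c in range(3):
    print([[1,*(np.round(p(th[i])-p(th[20*c]),2).tolist()),0] for i in range(20*c+1,20*c+21)], th[20*c+20])
E
```

```text
[[1, 0.03, 0.0, 0.11, 0], [1, 0.09, 0.01, 0.32, 0], [1, 0.19, 0.01, 0.64, 0], [1, 0.33, 0.02, 1.06, 0], [1, 0.52, 0.03, 1.58, 0], [1, 0.73, 0.05, 2.1, 0], [1, 0.95, 0.06, 2.6, 0], [1, 1.19, 0.07, 3.11, 0], [1, 1.44, 0.09, 3.6, 0], [1, 1.71, 0.11, 4.08, 0], [1, 1.99, 0.13, 4.56, 0], [1, 2.29, 0.14, 5.03, 0], [1, 2.6, 0.16, 5.49, 0], [1, 2.93, 0.18, 5.94, 0], [1, 3.26, 0.21, 6.37, 0], [1, 3.62, 0.23, 6.8, 0], [1, 3.98, 0.25, 7.22, 0], [1, 4.36, 0.27, 7.62, 0], [1, 4.75, 0.3, 8.02, 0], [1, 5.16, 0.32, 8.4, 0]] 0.5592857142857143
[[1, 0.41, 0.03, 0.37, 0], [1, 0.84, 0.05, 0.72, 0], [1, 1.28, 0.08, 1.06, 0], [1, 1.73, 0.11, 1.39, 0], [1, 2.18, 0.14, 1.7, 0], [1, 2.65, 0.17, 2.0, 0], [1, 3.13, 0.2, 2.29, 0], [1, 3.61, 0.23, 2.56, 0], [1, 4.1, 0.26, 2.81, 0], [1, 4.6, 0.29, 3.05, 0], [1, 5.11, 0.32, 3.27, 0], [1, 5.62, 0.35, 3.48, 0], [1, 6.14, 0.39, 3.67, 0], [1, 6.67, 0.42, 3.84, 0], [1, 7.2, 0.45, 4.0, 0], [1, 7.74, 0.49, 4.14, 0], [1, 8.27, 0.52, 4.27, 0], [1, 8.82, 0.55, 4.37, 0], [1, 9.36, 0.59, 4.47, 0], [1, 9.91, 0.62, 4.54, 0]] 1.1807142857142858
[[1, 0.55, 0.03, 0.06, 0], [1, 1.1, 0.07, 0.1, 0], [1, 1.66, 0.1, 0.12, 0], [1, 2.21, 0.14, 0.12, 0], [1, 2.76, 0.17, 0.11, 0], [1, 3.32, 0.21, 0.08, 0], [1, 3.87, 0.24, 0.04, 0], [1, 4.42, 0.28, -0.03, 0], [1, 4.97, 0.31, -0.11, 0], [1, 5.51, 0.35, -0.21, 0], [1, 6.05, 0.38, -0.32, 0], [1, 6.59, 0.41, -0.45, 0], [1, 7.13, 0.45, -0.6, 0], [1, 7.65, 0.48, -0.77, 0], [1, 8.18, 0.51, -0.95, 0], [1, 8.7, 0.55, -1.14, 0], [1, 9.11, 0.57, -1.31, 0], [1, 9.41, 0.59, -1.45, 0], [1, 9.61, 0.6, -1.54, 0], [1, 9.71, 0.61, -1.59, 0]] 1.74
```

The gap is 0 and the grip force is 0, so the bar is not between the pads. I'll look.

```bash
python3 - <<'E'
from h import *
a=capture("wrist");b=capture("side"); s=robot.sense(); print(s['finger_gap'],s['grip_force'],s['tcp_pos'])
b=cv2.resize(b[110:260,190:340],(384,384),interpolation=2)
cv2.imwrite("pics/w2.png",cv2.resize(np.hstack([a,b]),(800,343)))
E
```

```text
-0.000491000679523446 0.0 [ 0.42834888 -0.09196465  0.11739515]
```

View pics/w2.png

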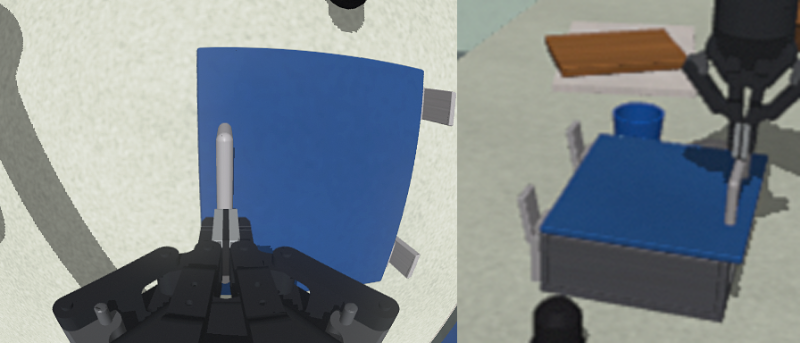

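The pads appear to straddle the bar in the wrist view, around (226,215), although the gap reads zero. I'll test with a small lift and watch the force.

servo_tool([
  [1,0,0,0,0],
  [1,0,0,0,0],
  [1,0,0,0.1,0],
  [1,0,0,0.2,0],
  [1,0.1,0,0.3,0],
  [1,0.1,0,0.3,0],
  [1,0.1,0,0.3,0],
], squeeze=40)

```text
time_s: 4.38
tcp_pos: [0.4293, -0.092, 0.1204]
tool_rot: [[-0.061, 0.998, -0.0], [0.998, 0.061, 0.0], [0.0, -0.0, -1.0]]
ft_force: [-0.1, -0.2, 0.3]
finger_gap: 0.001
grip_force: 0.0
```

```bash
python3 - <<'E'
from h import *
a=capture("wrist");b=capture("side"); 
cv2.imwrite("pics/w3.png",np.hstack([cv2.resize(a[200:330,190:320],(400,400)),cv2.resize(b[140:220,280:360],(400,400),interpolation=2)]))
E
```

```text
(no output)
```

View pics/w3.png

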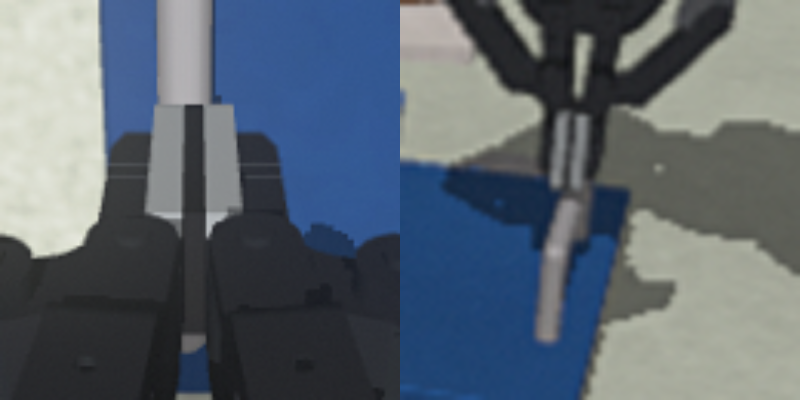

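```bash
python3 - <<'E'
from h import *
s=robot.sense(); c=calibration("side"); t=s['tcp_pos']
print("gap",s['finger_gap'])
b=np.array([.4285,-.0915,.1145]); v=np.array([-.063,.998,0])*.05; dn=np.array([0,0,-.036])
n=["tcp","tip","bar0","bar+","bar-","foot+","foot-"]
for k,p in zip(n,[t,t-[0,0,.022],b,b+v,b-v,b+v+dn,b-v+dn]):
    q=proj(c,p)[0]; print(k,q.round(1),((q-[280,140])*5+[400,0]).round())
im=cv2.imread("pics/side0.png"); 
# bar by two views: pixel of ends
cv2.imwrite("pics/w4.png",cv2.resize(im[150:230,260:340],(560,560),interpolation=2))
E
```

```text
gap 0.0011110436411135378
tcp [313.  178.2] [565. 191.]
tip [312.1 186.9] [561. 235.]
bar0 [313.1 180.7] [565. 204.]
bar+ [310.  190.8] [550. 254.]
bar- [315.9 171.5] [580. 157.]
foot+ [308.5 205.4] [543. 327.]
foot- [314.5 185.2] [572. 226.]
```

View pics/w4.png

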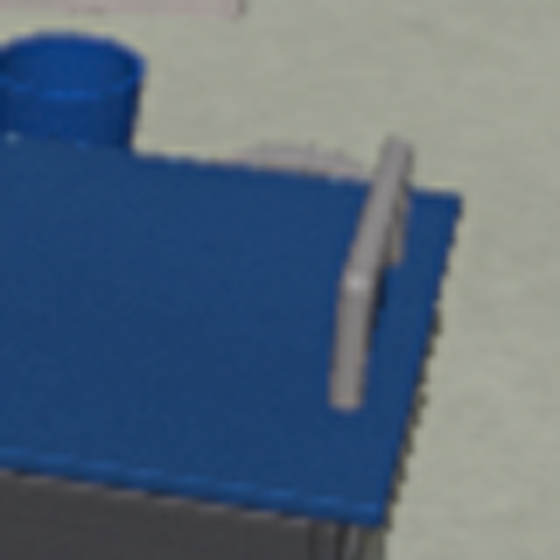

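The bar matches its predicted position, but the shut tips seem to end around TCP level, just above the bar. I'll raise the arm clear and measure the tip pixel.

servo_tool([
  [1,0,0,2,0],
  [1,0,0,4.5,0],
  [1,0,0,6,0],
  [1,0,0,6,0],
  [1,0,0,6,0],
])

```text
time_s: 5.1
tcp_pos: [0.4289, -0.0918, 0.1797]
tool_rot: [[-0.061, 0.998, -0.001], [0.998, 0.061, 0.0], [0.0, -0.001, -1.0]]
ft_force: [-1.0, 0.4, -0.6]
finger_gap: -0.002
grip_force: 0.0
```

```bash
python3 - <<'E'
from h import *
s=robot.sense(); t=s['tcp_pos']; b=capture("side"); w=capture("scene"); print(t,s['finger_gap'],robot.tip_extent)
o=[]
for n,i in(("side",b),("scene",w)):
    q=[proj(calibration(n),t-[0,0,h])[0] for h in(0,.003,.022)]; print(n,np.round(q,1).tolist())
    x,y=(int(v) for v in q[0]); x-=35;y-=35; print("crop origin",x,y)
    o.append(cv2.resize(i[y:y+70,x:x+70],(400,400),interpolation=2))
cv2.imwrite("pics/w5.png",np.hstack(o))
E
```

```text
[ 0.42894169 -0.09181486  0.17974911] -0.0021827754847895276 0.022
side [[315.7, 153.6], [315.5, 154.9], [314.7, 162.9]]
crop origin 280 118
scene [[257.5, 114.9], [257.5, 115.7], [257.5, 120.8]]
crop origin 222 79
```

View pics/w5.png

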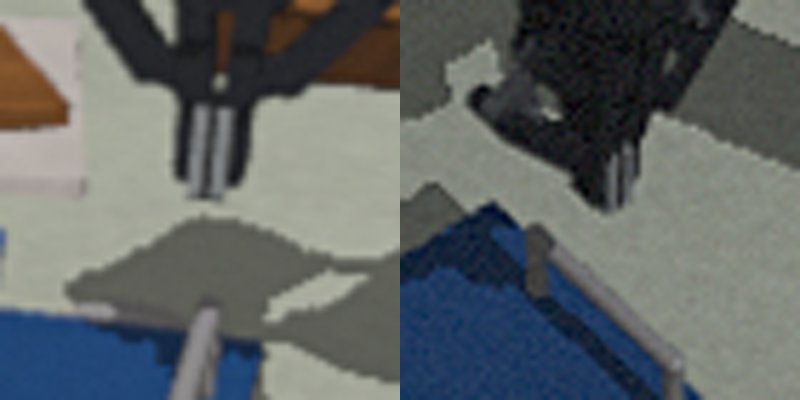

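Both views put the shut fingertips at about TCP height (side row 152 against a predicted 163, scene (258,116)). The pads therefore sit about 20 mm further back than documented, and the true grasp point is about 18 mm above the TCP. I'll regrasp about 21 mm lower.

servo_tool([
  [-1,0,0,0,0],
  [-1,0,0,0,0],
  [-1,0,0,0,0],
  [-1,0,0,0,0],
  [-1,-0.1,0,-2.5,0],
  [-1,-0.1,0,-5,0],
  [-1,-0.1,0,-7.2,0],
  [-1,-0.1,0,-8.2,0],
  [-1,-0.1,0,-8.4,0],
  [0,-0.1,0,-8.4,0],
  [1,-0.1,0,-8.4,0],
  [1,-0.1,0,-8.4,0],
  [1,-0.1,0,-8.4,0],
  [1,-0.1,0,-8.4,0],
  [1,-0.1,0,-8.4,0],
  [1,-0.1,0,-8.4,0],
], squeeze=40)

```text
time_s: 7.2
tcp_pos: [0.4276, -0.092, 0.0967]
tool_rot: [[-0.061, 0.998, -0.001], [0.998, 0.061, -0.0], [-0.0, -0.001, -1.0]]
ft_force: [-3.2, -0.1, 5.2]
finger_gap: 0.099
grip_force: 39.0
```

servo_tool([
  [1,0.03,0,0.11,0],
  [1,0.09,0.01,0.32,0],
  [1,0.19,0.01,0.64,0],
  [1,0.33,0.02,1.06,0],
  [1,0.52,0.03,1.58,0],
  [1,0.73,0.05,2.1,0],
  [1,0.95,0.06,2.6,0],
  [1,1.19,0.07,3.11,0],
  [1,1.44,0.09,3.6,0],
  [1,1.71,0.11,4.08,0],
  [1,1.99,0.13,4.56,0],
  [1,2.29,0.14,5.03,0],
  [1,2.6,0.16,5.49,0],
  [1,2.93,0.18,5.94,0],
  [1,3.26,0.21,6.37,0],
  [1,3.62,0.23,6.8,0],
  [1,3.98,0.25,7.22,0],
  [1,4.36,0.27,7.62,0],
  [1,4.75,0.3,8.02,0],
  [1,5.16,0.32,8.4,0],
])

```text
time_s: 9.7
tcp_pos: [0.4771, -0.0889, 0.1809]
tool_rot: [[-0.062, 0.998, -0.006], [0.998, 0.062, -0.0], [0.0, -0.006, -1.0]]
ft_force: [-15.9, -3.5, 14.4]
finger_gap: 0.095
grip_force: 39.4
```

The bar pushes outward radially with about 20 N, so my hinge estimate is about 2–3 mm off. I'll shift the remaining arc by (-2.5, +1.5) mm in x and z.

servo_tool([
  [1,0.31,0.03,0.41,0],
  [1,0.64,0.05,0.82,0],
  [1,1.03,0.08,1.21,0],
  [1,1.48,0.11,1.54,0],
  [1,1.93,0.14,1.85,0],
  [1,2.4,0.17,2.15,0],
  [1,2.88,0.2,2.44,0],
  [1,3.36,0.23,2.71,0],
  [1,3.85,0.26,2.96,0],
  [1,4.35,0.29,3.2,0],
  [1,4.86,0.32,3.42,0],
  [1,5.37,0.35,3.63,0],
  [1,5.89,0.39,3.82,0],
  [1,6.42,0.42,3.99,0],
  [1,6.95,0.45,4.15,0],
  [1,7.49,0.49,4.29,0],
  [1,8.02,0.52,4.42,0],
  [1,8.57,0.55,4.52,0],
  [1,9.11,0.59,4.62,0],
  [1,9.66,0.62,4.69,0],
])

```text
time_s: 12.2
tcp_pos: [0.5771, -0.0827, 0.2276]
tool_rot: [[-0.061, 0.998, 0.001], [0.998, 0.061, -0.0], [-0.0, 0.001, -1.0]]
ft_force: [-1.9, -2.7, 5.6]
finger_gap: 0.097
grip_force: 41.1
```

servo_tool([
  [1,0.55,0.03,0.11,0],
  [1,1.1,0.07,0.15,0],
  [1,1.66,0.1,0.17,0],
  [1,2.21,0.14,0.17,0],
  [1,2.76,0.17,0.16,0],
  [1,3.32,0.21,0.13,0],
  [1,3.87,0.24,0.09,0],
  [1,4.42,0.28,0.02,0],
  [1,4.97,0.31,-0.06,0],
  [1,5.51,0.35,-0.16,0],
  [1,6.05,0.38,-0.27,0],
  [1,6.59,0.41,-0.4,0],
  [1,7.13,0.45,-0.55,0],
  [1,7.65,0.48,-0.72,0],
  [1,8.18,0.51,-0.9,0],
  [1,8.6,0.54,-1.05,0],
  [1,8.9,0.56,-1.18,0],
  [1,9.1,0.57,-1.26,0],
  [1,9.2,0.58,-1.31,0],
  [1,9.2,0.58,-1.31,0],
])

```text
time_s: 14.7
tcp_pos: [0.6685, -0.0767, 0.2141]
tool_rot: [[-0.061, 0.998, -0.0], [0.998, 0.061, 0.0], [0.0, -0.0, -1.0]]
ft_force: [-0.7, -1.6, 0.6]
finger_gap: 0.094
grip_force: 41.5
```

Angle is about 1.70. I'll advance a little further to the stop and watch the force.

servo_tool([
  [1,0.15,0.01,-0.06,0],
  [1,0.3,0.02,-0.12,0],
  [1,0.45,0.03,-0.18,0],
  [1,0.6,0.04,-0.25,0],
  [1,0.75,0.05,-0.32,0],
  [1,0.75,0.05,-0.32,0],
])

```text
time_s: 15.45
tcp_pos: [0.6762, -0.0762, 0.2109]
tool_rot: [[-0.061, 0.998, 0.0], [0.998, 0.061, 0.0], [0.0, 0.0, -1.0]]
ft_force: [-0.4, -1.7, -0.1]
finger_gap: 0.096
grip_force: 41.2
```

servo_tool([
  [1,0.15,0.01,-0.07,0],
  [1,0.3,0.02,-0.14,0],
  [1,0.45,0.03,-0.21,0],
  [1,0.45,0.03,-0.21,0],
])

```text
time_s: 15.95
tcp_pos: [0.6772, -0.0762, 0.2103]
tool_rot: [[-0.061, 0.998, -0.007], [0.998, 0.061, -0.0], [0.0, -0.007, -1.0]]
ft_force: [-18.1, -2.5, 10.2]
finger_gap: 0.093
grip_force: 42.5
```

The cover is on its stop (18 N contact). Now I back off, open partially, rise and come back over the table.

servo_tool([
  [1,-0.2,0,0.1,0],
  [0.4,-0.2,0,0.1,0],
  [0.4,-0.2,0,0.1,0],
  [0.4,-0.2,0,0.1,0],
  [0.4,-0.2,0,0.1,0],
  [0.4,-0.2,0,1.5,0],
  [0.4,-0.2,0,4,0],
  [0.4,-0.2,0,7,0],
  [0.4,-0.2,0,10,0],
  [0.4,-0.2,0,12,0],
  [0.4,-0.2,0,12,0],
])

```text
time_s: 17.32
tcp_pos: [0.6792, -0.0761, 0.3318]
tool_rot: [[-0.061, 0.998, 0.005], [0.998, 0.061, -0.001], [-0.001, 0.005, -1.0]]
ft_force: [-1.0, 0.7, 0.3]
finger_gap: 0.295
grip_force: 0.0
```

servo_tool([
  [0,-3,-0.2,0,10],
  [0,-7,-0.4,0,20],
  [0,-11,-0.6,0,30],
  [0,-15,-0.9,0,40],
  [0,-18,-1.2,0,50],
  [0,-18.8,-1.2,0,60],
  [0,-18.8,-1.2,-2,70],
  [0,-18.8,-1.2,-4,80],
  [0,-18.8,-1.2,-6,90],
  [0,-18.8,-1.2,-7,90],
  [0,-18.8,-1.2,-7,90],
])

```text
time_s: 18.7
tcp_pos: [0.4902, -0.0878, 0.2583]
tool_rot: [[-0.998, -0.058, -0.002], [-0.058, 0.998, 0.001], [0.001, 0.001, -1.0]]
ft_force: [-0.4, -0.3, 0.1]
finger_gap: 0.497
grip_force: 0.0
```

```bash
python3 - <<'E'
from h import *
import json
c=calibration("wrist"); a=capture("wrist"); cv2.imwrite("pics/w6raw.png",a); json.dump({k:np.array(v).tolist() for k,v in c.items()},open("w6.json","w"))
s=capture("scene"); cv2.imwrite("pics/s6.png",s)
cv2.imwrite("pics/w6.png",np.hstack([cv2.resize(a,(400,300)),cv2.resize(s[60:240,140:380],(400,300))]))
S=cv2.cvtColor(a,cv2.COLOR_BGR2HSV); m=cv2.inRange(S,(0,120,50),(8,255,255))|cv2.inRange(S,(172,120,50),(180,255,255))
n,_,st,ce=cv2.connectedComponentsWithStats(m)
for i in range(1,n):
    if st[i,4]>15: print(st[i],ce[i],wplane(c,ce[i],.0645)[0],wplane(c,ce[i],.0305)[0])
E
```

```text
[211 165  16  19 225] [218.85777778 173.74222222] [ 0.50391705 -0.12731432  0.0645    ] [ 0.51310151 -0.13081225  0.0305    ]
```

View pics/w6.png

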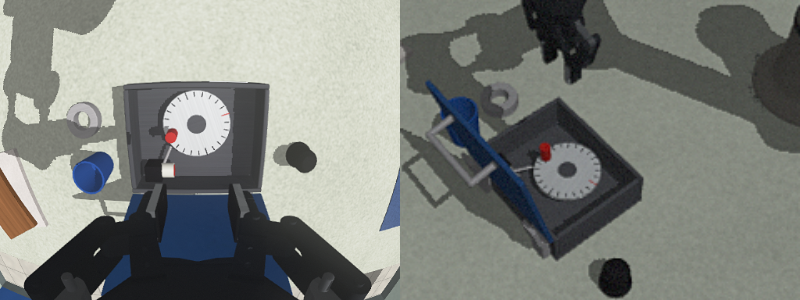

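The wrist view shows the open cover at the bottom and the white disc near (196,123) in the shrunken view. The red knob is at (219,174) in full pixels, close to the probe. Next I fit the disc centre and the knob.

```bash
python3 - <<'E'
from h import *
import json
c=json.load(open("w6.json")); a=cv2.imread("pics/w6raw.png"); P=np.array(c["pose"]); print(P[:3,3])
def circ(p):
    A=np.c_[2*p,np.ones(len(p))]; s=np.linalg.lstsq(A,(p**2).sum(1),rcond=None)[0]; return s[:2],np.sqrt(s[2]+s[:2]@s[:2])
S=cv2.cvtColor(a,cv2.COLOR_BGR2HSV)
m=cv2.inRange(S,(0,0,140),(180,40,255)); k=np.zeros_like(m); k[112:205,200:305]=255
m=cv2.morphologyEx(m&k,cv2.MORPH_CLOSE,np.ones((5,5)))
ct=max(cv2.findContours(m,0,1)[0],key=cv2.contourArea); p=wplane(c,cv2.convexHull(ct)[:,0],.0305)[:,:2]
p=wplane(c,ct[:,0],.0305)[:,:2]
for _ in range(8):
    o,r=circ(p); e=abs(np.linalg.norm(p-o,axis=1)-r); p=p[e<max(.002,2*np.median(e))] if _<7 else p
print("disc",o,r,len(p))
m=cv2.inRange(S,(0,120,50),(8,255,255))|cv2.inRange(S,(172,120,50),(180,255,255)); k[:]=0;k[160:190,205:232]=255
h=cv2.convexHull(max(cv2.findContours(m&k,0,1)[0],key=cv2.contourArea))[:,0]
q=wplane(c,h,.0645)[:,:2]; d=q.mean(0)-P[:2,3]; d/=np.linalg.norm(d); n=np.array([-d[1],d[0]])
# top disc: far extent minus radius; lateral: middle of extents
kt=d*((q@d).max()-.009)+n*((q@n).max()+(q@n).min())/2; print("width",np.ptp(q@n),"knob",kt, np.linalg.norm(kt-o))
# scene
s=calibration("scene"); b=cv2.imread("pics/s6.png"); S=cv2.cvtColor(b,cv2.COLOR_BGR2HSV)
m=cv2.inRange(S,(0,120,50),(8,255,255))|cv2.inRange(S,(172,120,50),(180,255,255)); m[:130]=0;m[175:]=0
ct=max(cv2.findContours(m,0,1)[0],key=cv2.contourArea); h=cv2.convexHull(ct)[:,0]; print(cv2.boundingRect(ct))
q=plane(s,h,.0645)[:,:2]; C=np.array(s["pose"])[:2,3]; d=q.mean(0)-C; d/=np.linalg.norm(d); n=np.array([-d[1],d[0]])
kt=d*((q@d).max()-.009)+n*((q@n).max()+(q@n).min())/2; print("scene knob",kt, np.ptp(q@n),np.linalg.norm(kt-o))
v=kt-o; print(np.degrees(np.arctan2(v[1],v[0])))
E
```

```text
[ 0.41159249 -0.0921523   0.40627702]
disc [ 0.49028441 -0.08938615] 0.05534229972165125 222
width 0.016828902472563086 knob [ 0.50627946 -0.12835106] 0.04212013430831891
(224, 145, 6, 12)
scene knob [ 0.50591698 -0.12966385] 0.01551227443980191 0.04320498734187082
-68.7877791661783
```

Axis ≈ (0.490,-0.089) and knob ≈ (0.506,-0.1285), with a radius of 42 mm, which matches the spec. I'll descend on the knob with fingers closing along y and tips just above the probe's height.

servo_tool([
  [0,1,-2.5,-3,0],
  [0,1.57,-4,-8,0],
  [0,1.57,-4,-13,0],
  [0,1.57,-4,-17,0],
  [0,1.57,-4,-19.5,0],
  [0,1.57,-4,-20.6,0],
  [0,1.57,-4,-21,0],
  [0,1.57,-4,-21,0],
  [0.5,1.57,-4,-21,0],
  [1,1.57,-4,-21,0],
  [1,1.57,-4,-21,0],
  [1,1.57,-4,-21,0],
  [1,1.57,-4,-21,0],
], squeeze=30)

```text
time_s: 20.42
tcp_pos: [0.5069, -0.1282, 0.0499]
tool_rot: [[-0.998, -0.061, 0.002], [-0.061, 0.998, -0.001], [-0.002, -0.001, -1.0]]
ft_force: [-0.9, 0.6, 7.2]
finger_gap: 0.189
grip_force: 29.4
```

```bash
python3 - <<'E'
import numpy as np
from cell import robot
s=robot.sense(); print(s['tcp_pos'],s['ft_force'],s['finger_gap'])
o=np.array([.490,-.089]); k=np.array([.5061,-.1283]); v=k-o; a0=np.arctan2(v[1],v[0]); R=.042; print(np.degrees(a0),np.hypot(*v))
N=60;e=4;w=np.minimum(1,np.minimum(np.arange(1,N+1)/e,np.arange(N,0,-1)/e)); th=np.r_[0,np.cumsum(w)/w.sum()*2*np.pi]
P=np.array([[np.cos(a0+t),np.sin(a0+t)] for t in th])*R*100
for c in range(3): print([[1,*np.round(P[i]-P[20*c],2).tolist(),0,0] for i in range(20*c+1,20*c+21)])
E
```

```text
[ 0.5068571  -0.12819191  0.04987602] [-0.9253046   0.57316925  7.21398014] 0.18936027683647155
-67.72259804916314 0.04246998940428406
[[1, 0.11, 0.05, 0, 0], [1, 0.32, 0.14, 0, 0], [1, 0.62, 0.32, 0, 0], [1, 1.0, 0.58, 0, 0], [1, 1.35, 0.88, 0, 0], [1, 1.66, 1.23, 0, 0], [1, 1.93, 1.6, 0, 0], [1, 2.16, 2.0, 0, 0], [1, 2.35, 2.43, 0, 0], [1, 2.48, 2.87, 0, 0], [1, 2.57, 3.32, 0, 0], [1, 2.61, 3.78, 0, 0], [1, 2.59, 4.25, 0, 0], [1, 2.53, 4.7, 0, 0], [1, 2.41, 5.15, 0, 0], [1, 2.25, 5.59, 0, 0], [1, 2.04, 6.0, 0, 0], [1, 1.78, 6.38, 0, 0], [1, 1.49, 6.74, 0, 0], [1, 1.16, 7.06, 0, 0]]
[[1, -0.37, 0.28, 0, 0], [1, -0.76, 0.52, 0, 0], [1, -1.18, 0.72, 0, 0], [1, -1.62, 0.87, 0, 0], [1, -2.07, 0.97, 0, 0], [1, -2.53, 1.02, 0, 0], [1, -2.99, 1.02, 0, 0], [1, -3.45, 0.97, 0, 0], [1, -3.9, 0.86, 0, 0], [1, -4.34, 0.71, 0, 0], [1, -4.76, 0.51, 0, 0], [1, -5.15, 0.27, 0, 0], [1, -5.52, -0.02, 0, 0], [1, -5.85, -0.34, 0, 0], [1, -6.14, -0.7, 0, 0], [1, -6.39, -1.09, 0, 0], [1, -6.6, -1.5, 0, 0], [1, -6.76, -1.93, 0, 0], [1, -6.87, -2.38, 0, 0], [1, -6.94, -2.84, 0, 0]]
[[1, -0.01, -0.46, 0, 0], [1, 0.03, -0.92, 0, 0], [1, 0.12, -1.38, 0, 0], [1, 0.26, -1.82, 0, 0], [1, 0.44, -2.24, 0, 0], [1, 0.68, -2.64, 0, 0], [1, 0.95, -3.01, 0, 0], [1, 1.27, -3.35, 0, 0], [1, 1.62, -3.66, 0, 0], [1, 2.0, -3.92, 0, 0], [1, 2.41, -4.14, 0, 0], [1, 2.83, -4.31, 0, 0], [1, 3.28, -4.44, 0, 0], [1, 3.74, -4.51, 0, 0], [1, 4.2, -4.53, 0, 0], [1, 4.66, -4.51, 0, 0], [1, 5.12, -4.43, 0, 0], [1, 5.45, -4.34, 0, 0], [1, 5.67, -4.26, 0, 0], [1, 5.78, -4.22, 0, 0]]
```

The knob is gripped. Winding the first third.

servo_tool([
  [1,0.11,0.05,0.05,0],
  [1,0.32,0.14,0.1,0],
  [1,0.62,0.32,0.1,0],
  [1,1.0,0.58,0.1,0],
  [1,1.35,0.88,0.1,0],
  [1,1.66,1.23,0.1,0],
  [1,1.93,1.6,0.1,0],
  [1,2.16,2.0,0.1,0],
  [1,2.35,2.43,0.1,0],
  [1,2.48,2.87,0.1,0],
  [1,2.57,3.32,0.1,0],
  [1,2.61,3.78,0.1,0],
  [1,2.59,4.25,0.1,0],
  [1,2.53,4.7,0.1,0],
  [1,2.41,5.15,0.1,0],
  [1,2.25,5.59,0.1,0],
  [1,2.04,6.0,0.1,0],
  [1,1.78,6.38,0.1,0],
  [1,1.49,6.74,0.1,0],
  [1,1.16,7.06,0.1,0],
])

```text
time_s: 22.92
tcp_pos: [0.5174, -0.0571, 0.0499]
tool_rot: [[-0.998, -0.061, -0.0], [-0.061, 0.998, 0.0], [0.0, 0.0, -1.0]]
ft_force: [0.9, -0.8, 2.9]
finger_gap: 0.189
grip_force: 29.7
```

Forces are low, so I'll continue.

servo_tool([
  [1,-0.37,0.28,0,0],
  [1,-0.76,0.52,0,0],
  [1,-1.18,0.72,0,0],
  [1,-1.62,0.87,0,0],
  [1,-2.07,0.97,0,0],
  [1,-2.53,1.02,0,0],
  [1,-2.99,1.02,0,0],
  [1,-3.45,0.97,0,0],
  [1,-3.9,0.86,0,0],
  [1,-4.34,0.71,0,0],
  [1,-4.76,0.51,0,0],
  [1,-5.15,0.27,0,0],
  [1,-5.52,-0.02,0,0],
  [1,-5.85,-0.34,0,0],
  [1,-6.14,-0.7,0,0],
  [1,-6.39,-1.09,0,0],
  [1,-6.6,-1.5,0,0],
  [1,-6.76,-1.93,0,0],
  [1,-6.87,-2.38,0,0],
  [1,-6.94,-2.84,0,0],
])

```text
time_s: 25.42
tcp_pos: [0.4485, -0.0858, 0.05]
tool_rot: [[-0.998, -0.061, 0.0], [-0.061, 0.998, 0.001], [-0.0, 0.001, -1.0]]
ft_force: [5.8, 0.6, 1.0]
finger_gap: 0.19
grip_force: 29.4
```

servo_tool([
  [1,-0.01,-0.46,0,0],
  [1,0.03,-0.92,0,0],
  [1,0.12,-1.38,0,0],
  [1,0.26,-1.82,0,0],
  [1,0.44,-2.24,0,0],
  [1,0.68,-2.64,0,0],
  [1,0.95,-3.01,0,0],
  [1,1.27,-3.35,0,0],
  [1,1.62,-3.66,0,0],
  [1,2.0,-3.92,0,0],
  [1,2.41,-4.14,0,0],
  [1,2.83,-4.31,0,0],
  [1,3.28,-4.44,0,0],
  [1,3.74,-4.51,0,0],
  [1,4.2,-4.53,0,0],
  [1,4.66,-4.51,0,0],
  [1,5.12,-4.43,0,0],
  [1,5.45,-4.34,0,0],
  [1,5.67,-4.26,0,0],
  [1,5.78,-4.22,0,0],
])

```text
time_s: 27.92
tcp_pos: [0.5059, -0.1285, 0.0499]
tool_rot: [[-0.998, -0.062, -0.001], [-0.062, 0.998, -0.001], [0.001, -0.0, -1.0]]
ft_force: [-0.9, -0.7, 5.4]
finger_gap: 0.189
grip_force: 29.9
```

servo_tool([
  [1,0,0,0,0],
  [1,0,0,0,0],
  [1,0,0,0,0],
])

```text
time_s: 28.3
tcp_pos: [0.5061, -0.1284, 0.0499]
tool_rot: [[-0.998, -0.061, -0.0], [-0.061, 0.998, -0.0], [0.0, -0.0, -1.0]]
ft_force: [-0.3, -0.9, 4.9]
finger_gap: 0.188
grip_force: 29.8
```

Back at the start position. Release, rise and check.

servo_tool([
  [0.5,0,0,0,0],
  [0.2,0,0,0,0],
  [0.2,0,0,0,0],
  [0.2,0,0,0,0],
  [0.2,0,0,1.5,0],
  [0.2,0,0,4,0],
  [0.2,0,0,8,0],
  [0.2,-1.5,2,13,0],
  [0.2,-1.57,4,18,0],
  [0.2,-1.57,4,20.9,0],
  [0.2,-1.57,4,20.9,0],
  [0.2,-1.57,4,20.9,0],
])

```text
time_s: 29.8
tcp_pos: [0.49, -0.0879, 0.2586]
tool_rot: [[-0.998, -0.061, -0.001], [-0.061, 0.998, 0.0], [0.001, 0.0, -1.0]]
ft_force: [0.9, -0.3, 0.7]
finger_gap: 0.398
grip_force: 0.0
```

```bash
python3 - <<'E'
from h import *
c=calibration("wrist"); a=capture("wrist"); s=capture("scene"); b=capture("side")
S=cv2.cvtColor(a,cv2.COLOR_BGR2HSV); m=cv2.inRange(S,(0,120,50),(8,255,255))|cv2.inRange(S,(172,120,50),(180,255,255))
n,_,st,ce=cv2.connectedComponentsWithStats(m)
for i in range(1,n):
    if st[i,4]>15: print(st[i],wplane(c,ce[i],.0645)[0])
cv2.imwrite("pics/f.png",np.hstack([cv2.resize(s[60:240,140:380],(400,300)),cv2.resize(b[90:270,160:400],(400,300))]))
E
```

```text
[211 164  16  19 223] [ 0.50303414 -0.1275247   0.0645    ]
[222 211   2  14  20] [ 0.56060534 -0.121106    0.0645    ]
```

View pics/f.png

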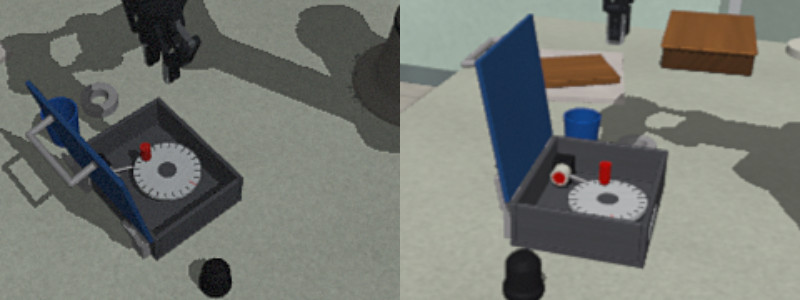

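The final views show the cover open on its stop. The knob is back within about 1 mm of its starting reading, and the bystanders look in place.

```bash
python3 -c "
from cell import robot
print(robot.close_job())"
```

```text
the job is handed in; nothing more can be done
None
```

The job is handed in: the cover is open on its stop, the table has been wound one full turn anticlockwise with the knob back within about 1 mm of its start, and the cup, ring and lens look undisturbed; the hand-in returned no verdict.

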